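# Move a clipped contact plate onto a test base's dowel pins

## Robot

A 7-joint arm with a two-finger parallel gripper is mounted at the origin on the work surface. World frame = base frame: x ahead of the robot, y to its left, z up, the work surface at z = 0. Lengths are in m, angles in rad, forces in N, time in s.
With the tool pointing down it reaches from about 0.4 to 0.85 m from the base axis. Payload 10.4 kg.
Tool frame: the origin (TCP) lies at the very end of the fingers, on their centre line; the grasp point (between the pads) lies 19 mm behind it (hold_point_z is the distance from the TCP to the grasp point, in m); z points along the fingers, y is the line along which they close (so a half turn about z gives the same grasp; the last joint's range is limited). The gripper opens to 87 mm and grips with 3 to 60 N. Pads are 19 mm wide; open, the fingers measure 117 mm over their backs; the gripper's body (75 mm by 190 mm) begins 51 mm behind the grasp point.
Start: joints at [1.226, 0.332, -0.065, 1.46, 0.022, 1.35, -0.088], TCP at [0.198, -0.593, 0.223] pointing down, gripper open.
Joint ranges: [-2.6, 2.6], [-0.5, 2.12], [-1.47, 1.34], [0.16, 2.42], [-1.27, 4.41], [0.06, 2.06], [-2.6, 2.6]. Speed limits (rad/s): [2.22, 2.22, 2.79, 2.79, 3.14, 3.14, 3.14].

## Interface

Orientations are given as [roll, pitch, yaw] about the fixed x, y, z axes, in that order (R = Rz(yaw) Ry(pitch) Rx(roll)).
In Python, from rig import observe, read_camera, sign_off, hold_point_z gives the robot as it stands. The module is installed in compiled form; this text tells all that it offers.
- The arm moves only by the tool carry_out, never from a script. Its argument "moves" is a list of rows, each an object of numbers: "tx", "ty", "tz": the shift along the tool's x, y, z scaled (see below); "wx", "wy", "wz": the turn, a rotation vector about the tool's x, y, z scaled (see below). In form: [{"tx": .., "ty": .., "tz": .., "wx": .., "wy": .., "wz": ..}, ...]. A call has 1 to 5 rows; each row shifts and turns the commanded pose from where the row before left it, along the tool's axes as they then stand; what a row does not reach is not made up. The controller multiplies each number of a shift by 0.75 m and each number of a turn by 180 degrees. A row lasts 1/10 s, in which the tool goes at most 50 mm and 8.59 degrees, less where a joint would pass 70% of its speed; a pose out of reach is approached as far as the arm can. A call with a number of a shift or a turn outside -1 to 1 is refused whole. A call with a gripper value outside its range is refused whole. "claw" is the gripper command: -1 is shut, 1 is fully open, values between are in proportion, set as the call begins (left out, the last holds). The fingers move at their own pace and stop on an object; "force" is the grip in N (left out, the last holds). Time passes only in rows, so rows that do not move let the fingers close. It gives the time, the measured TCP pose, the force, the opening and the grip force at its end, in the units of the state.
- observe(): the state, without advancing time (a new reading comes with each control period).
- read_camera(name): name is "scene" or "side" or "wrist"; returns a dict with "pixels" (420x560x3 uint8, red, green, blue), "fx", "fy", "cx", "cy" (pixels), "pose" (4x4, takes a point from camera to world coordinates). Camera axes: x right, y up, looking along -z (the intrinsics and any distortion apply to the point x, -y, -z); pixel columns grow to the right and rows downward; lengths in m; the calibration is good to about 2 mm. A picture is of the moment at which its call begins. There is no depth.
- sign_off(): hands the job in; it is judged then, once.
The state is a dict: "time": time; "joint_positions": joint angles; "joint_vel": joint speeds; "effort": joint torques, N m; "ee_pos": TCP position; "eef_rot": TCP orientation; "force": force on the tool from outside, world axes, zero at the start; "wrist_torque": the same for the moment, N m; "grip_width": finger opening in m; "grasp_force": force on a finger pad.
Only numpy, scipy, OpenCV 4.12 (cv2) and the standard library are available. Lean on these libraries where they do the work, as an engineer would, in place of code of your own. Each camera call takes 0.05 s, during which the arm holds its last target. There are 200 camera calls.

## Task

Press the snap tab of the parking dock so that the contact plate springs free, lift the plate off, and fit it on the test base: lower it, without dropping it, so that both dowel pins enter its two holes together, and push it down until it lies flush and the base's own snap tab has clicked over its edge. Leave the other things on the bench where they are.

Things in the scene. Friction and masses are not known exactly. Their poses are not given: they have to be found in the camera images.
- contact_plate: The contact plate: aluminium, 90 (x) x 150 (y) x 8 mm, about 0.3 kg, with two 9.5 mm through holes at x = 0, y = +55 and -55 mm. A black grip bar stands in the middle of its top: 40 mm long in x, 12 mm thick in y, its top 42 mm above the origin. Origin: centre of the underside; z up towards the bar. It fits either way round (half turn).
- dock: The parking dock, fixed: plinth 94 x 170 mm, seat 50 mm above the bench, low walls (to z = 55 mm, 2 mm play) on three sides, open at +x where its snap tab is. The plate starts seated here (plate frame parallel to the dock's), its +x edge at x = 45 mm held down by the tab's nose. Origin: on the bench under the middle of the seat.
- test_base: The test base, fixed: plinth as the dock's, no walls, seat 50 mm above the bench. On it two steel dowel pins, 8 mm in diameter, tapering to 5 mm at the tips, 14 mm tall, at x = 0, 110 mm apart on a stiff slide: together they stand up to 10 mm off y = +55 and -55 mm, unmeasured - look or feel for them. Snap tab at +x. Plate home: underside on the seat, x = 0. Origin: on the bench under the seat's middle.
- dock_tab (a joint): Rocking angle (rad) of the dock's white snap tab: 0 closed, nose over the plate's edge; grows as its ledge is pressed down, at most 0.30; the edge is free from about 0.15. Springs back by itself. Hinge along y at x = 46, z = 22 mm of the dock; the nose reaches in to x = 42 mm, its underside 59 mm and the tab's top about 74 mm above the bench.
- dock_tab_ledge (a point): The spot to press: middle of the top face of the dock tab's thumb ledge, a flat white ledge sticking out to +x of the dock, 28 mm wide (y), from x = 48 to 80 mm, top 27 mm above the bench; this point is at x = 72 mm. Pressing it down 4 to 7 mm (5 to 8 N) opens the tab.
- dock_lift0 (a joint): One of the dock's two sprung brass plungers (8 mm, at x = 30, y = -30 and +30 mm, about 2 N each): height of its top above the seat (m), 0 to 0.009. When the tab opens they push the plate's +x edge up about 10 mm or more; the plate then leans 0.1 to 0.17 rad on its -x edge and stays so when the tab springs back.
- base_lift0 (a joint): One of the test base's two plungers, same make and places as the dock's: height above the seat (m), 0.009 while empty. They must be pushed down to 0 with the plate, together with the tab's nose about 12 to 15 N at the bar's middle, 9 to 12 N at its +x end.
- base_tab (a joint): Rocking angle (rad) of the test base's snap tab, same make and place as the dock's: 0 closed. The plate's +x edge, going down, pushes the nose's sloped top outward; the tab is back near 0 once it has clicked over the plate.
- reagent_bottle: Bystander, to be left alone: amber glass bottle, 56 mm across, 120 mm tall. Origin: centre of the underside.
- beaker: Bystander, to be left alone: glass beaker, 70 mm across, 85 mm tall. Origin: centre of the underside.
- parts_bin: Bystander, to be left alone: open blue bin 100 x 140 x 70 mm. Origin: centre of the underside.
- marker: Bystander, to be left alone: marker pen lying flat, 12 mm thick, 125 mm long. Origin: centre of the underside.
- sample_tin: Bystander, to be left alone: low round steel tin, 54 mm across, 22 mm tall. Origin: centre of the underside.
- screwdriver: Bystander, to be left alone: screwdriver lying flat, about 160 mm long. Origin: within the tool, at bench level.
- meter: Bystander, to be left alone: hand meter lying flat, 70 x 130 x 30 mm. Origin: centre of the underside.
Things that resemble listed ones, but are neither listed nor needed, are in the scene too. Leave any blue or purple look-alike of the contact_plate alone.

How it is judged:
On the way, in this order (a step that is already met when the one before it is completed fails the run):
1. the dock's snap tab is pressed open (value of joint dock_tab above 0.12 rad).
2. the plate is lifted clear of the dock (z of contact_plate in the frame of dock above 0.085 m), for 0.1 s.
At the end, for the whole second after the job is handed in: The plate rests on the test base with both pins in its holes: within 3 mm of the middle in x and 13 mm in y, long sides within 0.05 rad (either way round), underside within 2.5 mm of the seat and flat within 0.035 rad, the base tab closed over it (below 0.06 rad), at rest (x of contact_plate in the frame of test_base between -0.003 and 0.003 m and y of contact_plate in the frame of test_base between -0.013 and 0.013 m and z of contact_plate in the frame of test_base between 0.047 and 0.0525 m and angle between the y axis of contact_plate and the y axis of test_base, either way round below 0.05 rad and angle between the z axis of contact_plate and the z axis of test_base, either way round below 0.035 rad and value of joint base_tab below 0.06 rad and linear speed of contact_plate below 0.02 m/s); the robot touches nothing.
It fails at once if a bystander is moved more than 30 mm (distance of any of reagent_bottle, beaker, parts_bin, marker, sample_tin, screwdriver, meter from where it was at the start of the episode above 0.03 m).
It fails at once if the plate is dropped (falls freely faster than 0.6 m/s) (linear speed of contact_plate above 0.6 m/s and contact force between the fingers and contact_plate below 0.1 N).
It also fails if it takes over 70 s, if anything falls off the work surface, if the arm or the gripper's body presses on something with over 40 N, if the wrist force passes 120 N, or if a joint passes its speed limit or range.

## Working session

There is one attempt and no reset: what is moved stays moved. The work goes in short steps, Python scripts to look and compute and a tool call to move; the robot and the scene stay as the last step left them, time stands still between calls to the robot, and variables do not carry over. Pictures are saved under pics/ and viewed, at most 10 in all, crops included, and the job is handed in when it is done.

Besides the shell and the picture viewer there is one more tool, called after "Call:" as a command line: name --argument value ..., lists and objects as JSON in quotes. carry_out: Moves the arm, as the interface text tells. Shifts and turns lie within -1 to 1; 1 stands for 0.75 m of shift or 180 degrees of turn. Its arguments: {"type":"object","properties":{"moves":{"type":"array"},"claw":{"type":"number"},"force":{"type":"number"}},"required":["moves"]}

```bash
mkdir -p pics; python3 - <<'E'
from rig import *
import cv2,numpy as np
s=observe();print({k:np.round(v,3).tolist() for k,v in s.items()},hold_point_z)
for n in("scene","side","wrist"):
    c=read_camera(n);cv2.imwrite(f"pics/{n}0.png",c["pixels"][:,:,::-1]);print(n,c["fx"],c["fy"],c["cx"],c["cy"],[k for k in c]);print(np.round(c["pose"],3).tolist())
E
```

```text
{'time': 0.0, 'joint_positions': [1.226, 0.333, -0.065, 1.461, 0.022, 1.35, -0.089], 'joint_vel': [0.0, -0.001, -0.0, 0.002, 0.001, 0.001, -0.0], 'effort': [-0.0, -62.325, 0.025, -38.99, -0.061, 0.04, 0.0], 'ee_pos': [0.198, -0.593, 0.222], 'eef_rot': [-3.14, 0.0, 0.322], 'force': [0.297, -0.005, 0.27], 'wrist_torque': [0.028, -0.044, 0.011], 'grasp_force': 0.0, 'grip_width': 0.087} 0.0187
scene 426.1300234503613 426.1300234503613 281.9723845937824 209.53477533217418 ['pixels', 'fx', 'fy', 'cx', 'cy', 'pose']
[[0.855, -0.28, 0.437, 1.181], [0.519, 0.49, -0.701, -0.998], [-0.018, 0.825, 0.564, 0.874], [0.0, 0.0, 0.0, 1.0]]
side 483.95246862103306 483.95246862103306 282.14297299207334 216.30145609864974 ['pixels', 'fx', 'fy', 'cx', 'cy', 'pose']
[[0.965, 0.185, -0.185, 0.324], [-0.261, 0.678, -0.687, -0.881], [-0.001, 0.711, 0.703, 0.962], [0.0, 0.0, 0.0, 1.0]]
wrist 303.71489148186953 303.71489148186953 286.7564410023783 205.97417942543922 ['pixels', 'fx', 'fy', 'cx', 'cy', 'pose']
[[0.315, 0.92, 0.232, 0.26], [-0.949, 0.306, 0.075, -0.571], [-0.002, -0.244, 0.97, 0.383], [0.0, 0.0, 0.0, 1.0]]
```

View pics/scene0.png

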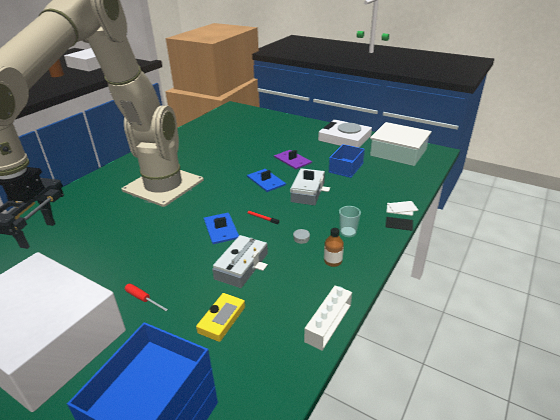

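View pics/side0.png

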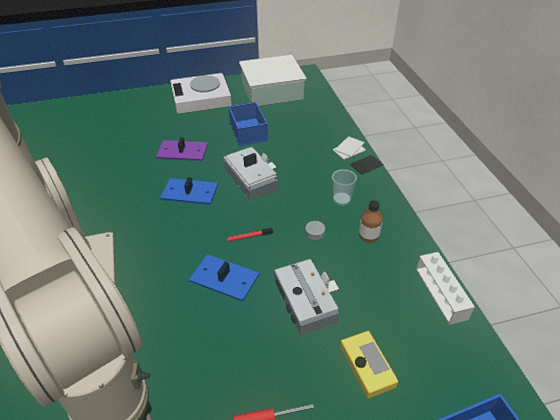

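The scene and side views show the dock with its plate at scene (308,184) and side (250,168), and the empty test base at scene (240,260) and side (305,295). Both tabs point to the right. I'll zoom in on these.

```bash
cat > h.py <<'E'
import numpy as np,cv2
from rig import *
def ray(c,u,v):
    P=c["pose"];d=P[:3,:3]@np.array([(u-c["cx"])/c["fx"],-(v-c["cy"])/c["fy"],-1.]);return P[:3,3],d/np.linalg.norm(d)
def onz(c,u,v,z):
    o,d=ray(c,u,v);return o+d*(z-o[2])/d[2]
def proj(c,p):
    q=c["pose"][:3,:3].T@(np.asarray(p)-c["pose"][:3,3]);return np.array([c["cx"]+c["fx"]*q[0]/-q[2],c["cy"]+c["fy"]*q[1]/q[2]])
def tri(rs):
    A=0;b=0
    for o,d in rs:
        M=np.eye(3)-np.outer(d,d);A=A+M;b=b+M@o
    return np.linalg.solve(A,b)
def crop(im,u,v,w,h,k): return cv2.resize(im[v:v+h,u:u+w,::-1],None,fx=k,fy=k,interpolation=cv2.INTER_CUBIC)
E
python3 - <<'E'
from h import *
a=cv2.imread("pics/scene0.png")[:,:,::-1];b=cv2.imread("pics/side0.png")[:,:,::-1]
t=[crop(a,270,155,80,60,5),crop(b,210,135,80,60,5),crop(a,205,225,80,60,5),crop(b,265,258,80,80*3//4+0,5)]
m=np.vstack([np.hstack(t[:2]),np.hstack(t[2:])]);print(m.shape);cv2.imwrite("pics/z1.png",m)
c=read_camera("scene");s=read_camera("side")
print(onz(c,308,178,.058),onz(s,250,160,.058),onz(c,240,255,.05),onz(s,307,290,.05))
E
```

```text
(600, 800, 3)
[0.52460038 0.24538302 0.058     ] [0.53047851 0.25943919 0.058     ] [ 0.55852895 -0.24184267  0.05      ] [ 0.55515065 -0.24090152  0.05      ]
```

View pics/z1.png

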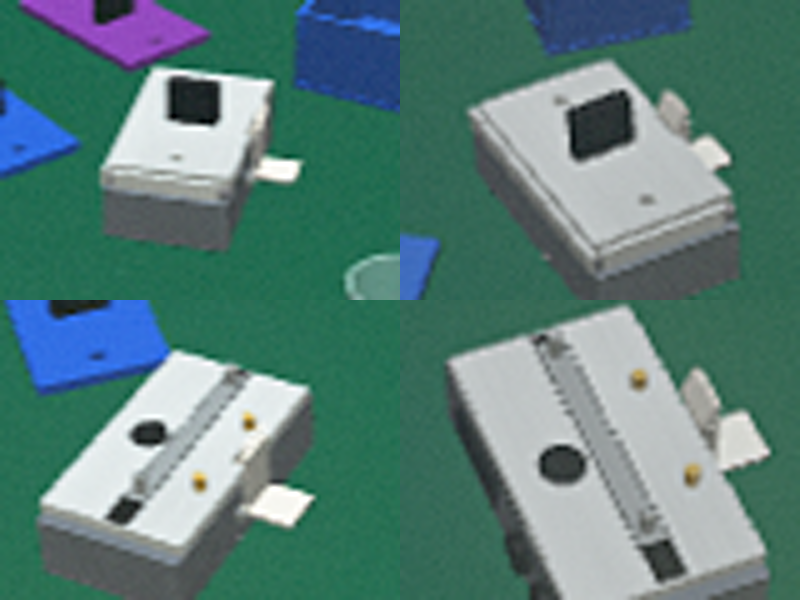

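The crops show the plate's two holes in the dock at side (242,155) and (259,175). The base pins are at side (296,267) and (315,303), on a slide that looks shifted toward far +y. Next: rough poses.

```bash
python3 - <<'E'
from h import *
s=read_camera("side");c=read_camera("scene")
def S(u,v,z):return onz(s,u,v,z)[:2]
def C(u,v,z):return onz(c,u,v,z)[:2]
def rep(n,a,b):
    d=a-b;print(n,(a+b)/2,np.hypot(*d),np.arctan2(-d[0],d[1]))
rep("plate side",S(242,155,.058),S(259.2,175,.058))
rep("pins side",S(296,268,.062),S(314.6,304,.062))
rep("pins scene",C(251.5,240,.062),C(233,262.5,.062))
rep("plungers side",S(312.8,273.8,.059),S(323.2,293,.059))
rep("plungers scene",C(254.8,249.2,.059),C(244.8,261.2,.059))
print("ledge dock side",S(272.5,165.6,.027),"scene",C(327,189,.027),"base side",S(334,286,.027),"scene",C(262,266,.027))
w=read_camera("wrist");st=observe()
from scipy.spatial.transform import Rotation as R
T=np.eye(4);T[:3,:3]=R.from_euler('xyz',st["eef_rot"]).as_matrix();T[:3,3]=st["ee_pos"]
print(np.round(np.linalg.inv(T)@w["pose"],4),st["eef_rot"])
E
```

```text
plate side [0.5266943  0.23676914] 0.11003390959136473 0.2656180023608199
pins side [ 0.5515052 -0.2356225] 0.1105658141947875 0.10068780884234585
pins scene [ 0.56312773 -0.23379278] 0.11267996743437869 0.11498870299123208
plungers side [ 0.58310941 -0.23532335] 0.059669497341776206 0.10015183171961205
plungers scene [ 0.59078967 -0.23586724] 0.05946138745013678 0.09172650463795909
ledge dock side [0.5983098  0.25327818] scene [0.60123268 0.25528001] base side [ 0.62694726 -0.23041426] scene [ 0.62694503 -0.2286321 ]
[[-1.000e-03  9.698e-01  2.439e-01  6.660e-02]
 [ 1.000e+00  7.000e-04  1.400e-03 -1.200e-03]
 [ 1.200e-03  2.439e-01 -9.698e-01 -1.616e-01]
 [ 0.000e+00  0.000e+00  0.000e+00  1.000e+00]] [-3.14151258e+00  9.08889370e-06  3.21770565e-01]
```

Call:
carry_out --moves '[{"ty": -0.05, "tz": -0.02}, {"ty": -0.06, "tz": -0.02}, {"ty": -0.06, "tz": -0.02}, {"ty": -0.06, "tx": 0.03}, {"ty": -0.06, "tx": 0.05}]' --claw -1

```text
$.moves[0]: bad value
```

Call:
carry_out --moves '[{"tx": 0.06}, {"tx": 0.06}, {"tx": 0.06}, {"tx": 0.06}, {"tx": 0.06}]'

```text
$.moves[0]: bad value
```

Call:
carry_out --moves '[{"tx": 0.06}, {"tx": 0.06}, {"tx": 0.05, "wz": 0.025}, {"wz": 0.025}, {"wz": 0.02}]'

```text
$.moves[0]: bad value
```

Call:
carry_out --moves '[{"tx": 0, "ty": -0.05, "tz": -0.02, "wx": 0, "wy": 0, "wz": 0}, {"tx": 0, "ty": -0.06, "tz": -0.02, "wx": 0, "wy": 0, "wz": 0}, {"tx": 0, "ty": -0.06, "tz": -0.02, "wx": 0, "wy": 0, "wz": 0}, {"tx": 0.03, "ty": -0.06, "tz": 0, "wx": 0, "wy": 0, "wz": 0}, {"tx": 0.05, "ty": -0.05, "tz": 0, "wx": 0, "wy": 0, "wz": 0}]' --claw -1

```text
time: 0.9
ee_pos: [0.1852, -0.3765, 0.2681]
eef_rot: [3.14, 0.0, 0.318]
force: [2.9, -0.7, 0.5]
grip_width: 0.0549
grasp_force: 0.0
```

Call:
carry_out --moves '[{"tx": 0.06, "ty": -0.006, "tz": 0, "wx": 0, "wy": 0, "wz": 0}, {"tx": 0.065, "ty": -0.006, "tz": 0, "wx": 0, "wy": 0, "wz": 0}, {"tx": 0.065, "ty": -0.006, "tz": 0, "wx": 0, "wy": 0, "wz": 0}, {"tx": 0.065, "ty": -0.006, "tz": 0, "wx": 0, "wy": 0, "wz": 0}, {"tx": 0.065, "ty": -0.006, "tz": 0, "wx": 0, "wy": 0, "wz": 0}]'

```text
time: 1.4
ee_pos: [0.409, -0.2795, 0.268]
eef_rot: [3.141, -0.001, 0.321]
force: [-0.8, -0.7, -0.3]
grip_width: 0.0149
grasp_force: 0.0
```

Call:
carry_out --moves '[{"tx": 0.065, "ty": 0, "tz": 0, "wx": 0, "wy": 0, "wz": 0.02}, {"tx": 0.065, "ty": 0, "tz": 0, "wx": 0, "wy": 0, "wz": 0.025}, {"tx": 0.055, "ty": 0, "tz": 0, "wx": 0, "wy": 0, "wz": 0.024}, {"tx": 0, "ty": 0, "tz": 0, "wx": 0, "wy": 0, "wz": 0}, {"tx": 0, "ty": 0, "tz": 0, "wx": 0, "wy": 0, "wz": 0}]'

```text
time: 1.9
ee_pos: [0.5416, -0.2447, 0.2669]
eef_rot: [-3.141, 0.001, 0.107]
force: [-0.4, 0.1, -0.8]
grip_width: 0.0003
grasp_force: 0.0
```

```bash
python3 - <<'E'
from h import *
w=read_camera("wrist");np.savez("wb.npz",**w);cv2.imwrite("pics/wb.png",w["pixels"][:,:,::-1]);print(observe()["ee_pos"],observe()["eef_rot"])
E
```

```text
[ 0.54084294 -0.24550444  0.2673332 ] [-3.14152939e+00  6.51933009e-04  1.05522072e-01]
```

View pics/wb.png

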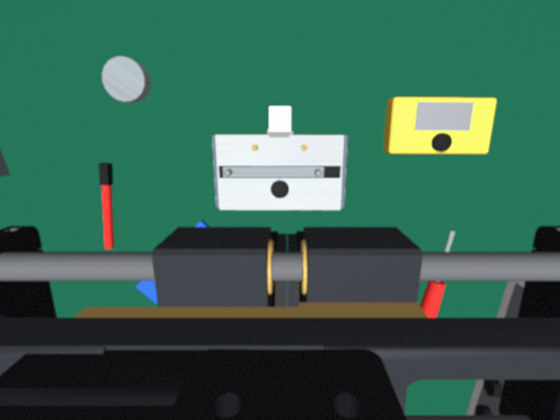

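The wrist view shows the base seat spanning columns 213–348. The brass plungers are near (254,148) and (304,148), the pins near (229,173) and (319,173), and the tab near (280,118). The pins are shifted toward world +y.

```bash
python3 - <<'E'
from h import *
w=dict(np.load("wb.npz"));im=w["pixels"]
hsv=cv2.cvtColor(im,cv2.COLOR_RGB2HSV)
m=cv2.inRange(hsv,(12,90,80),(30,255,255));m[:140]=0;m[157:]=0;m[:,:240]=0;m[:,320:]=0
n,l,st,ce=cv2.connectedComponentsWithStats(m);print(st[1:,4],ce[1:])
# seat
g=cv2.inRange(hsv,(0,0,150),(180,60,255));g[:130]=0;g[215:]=0;g[:,:200]=0;g[:,360:]=0
c=max(cv2.findContours(g,cv2.RETR_EXTERNAL,cv2.CHAIN_APPROX_NONE)[0],key=cv2.contourArea);r=cv2.minAreaRect(c);print(r)
P=np.array([onz(w,*p,.05) for p in cv2.boxPoints(r)]);print(P, P.mean(0),np.linalg.norm(np.diff(P,axis=0),axis=1))
a=crop(im,210,100,140,112,5);cv2.imwrite("pics/zb.png",a)
E
```

```text
[20 18] [[254.25       147.25      ]
 [303.88888889 147.27777778]]
((279.0, 170.0), (80.0, 134.0), 90.0)
[[ 0.59710418 -0.14599969  0.05      ]
 [ 0.61423195 -0.30708958  0.05      ]
 [ 0.51525817 -0.32241521  0.05      ]
 [ 0.49690387 -0.15058286  0.05      ]] [ 0.55587454 -0.23152183  0.05      ] [0.16199788 0.10015331 0.17280983]
```

View pics/zb.png

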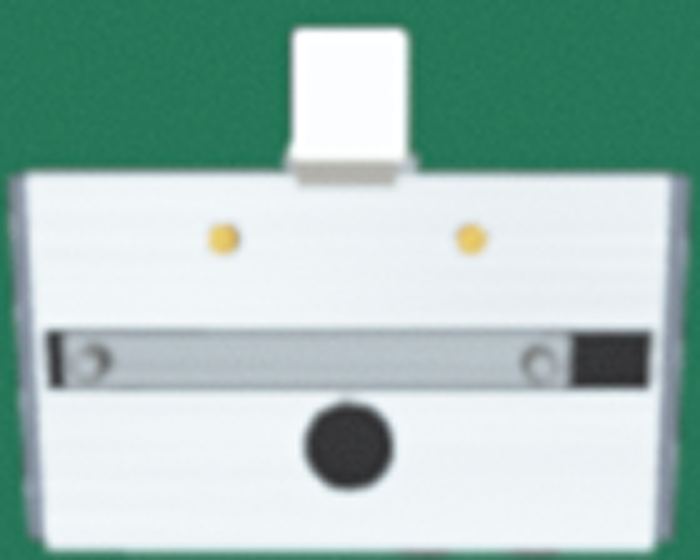

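```bash
python3 - <<'E'
from h import *
w=dict(np.load("wb.npz"))
f=lambda x,y,z: onz(w,210+(x+.5)/5-.5,100+(y+.5)/5-.5,z)[:2]
def rep(n,a,b):
    d=a-b;print(n,(a+b)/2,np.hypot(*d),np.arctan2(-d[0],d[1]));return (a+b)/2
p=rep("pins",f(91,361,.057),f(540,361,.057))
rep("plung",f(223,239,.059),f(472,239,.059))
rep("seat+x",f(22,172,.05),f(668,172,.05))
rep("seat-x",f(45,550,.05),f(655,550,.05))
a=rep("seatmid",(f(22,172,.05)+f(45,550,.05))/2,(f(668,172,.05)+f(655,550,.05))/2)
print("seat L", f(22,172,.05)-f(45,550,.05))
print("ledge end",f(350,30,.027), "nose",f(348,185,.06))
y=.10;print((p-a)@[np.cos(y),np.sin(y)],(p-a)@[-np.sin(y),np.cos(y)])
E
```

```text
pins [ 0.55539168 -0.22400959] 0.11016417437457207 0.10617208056697872
plung [ 0.58563324 -0.22893649] 0.059584172676710456 0.1060266509323697
seat+x [ 0.60093453 -0.22653255] 0.15668586110584598 0.10594915207324054
seat-x [ 0.50669482 -0.23722125] 0.15728064786267268 0.10640906315947847
seatmid [ 0.55381467 -0.2318769 ] 0.15698325033367216 0.10617954325044889
seat L [0.09430712 0.01039681]
ledge end [ 0.6352743  -0.22375995] nose [ 0.59820936 -0.22782758]
0.0023545526788145118 0.0076705688403569
```

Base pose: centre (0.5557, -0.232), yaw 0.106. The pin midpoint is (0.5555, -0.224), so the pins are shifted +8 mm in y. Spans of 110, 60 and 157 mm check out. Next I'll go over to the dock.

Call:
carry_out --moves '[{"tx": 0.003, "ty": -0.06, "tz": 0, "wx": 0, "wy": 0, "wz": 0}, {"tx": 0.003, "ty": -0.063, "tz": 0, "wx": 0, "wy": 0, "wz": 0}, {"tx": 0.003, "ty": -0.063, "tz": 0, "wx": 0, "wy": 0, "wz": 0}, {"tx": 0.003, "ty": -0.063, "tz": 0, "wx": 0, "wy": 0, "wz": 0}, {"tx": 0.003, "ty": -0.063, "tz": 0, "wx": 0, "wy": 0, "wz": 0}]'

```text
time: 2.45
ee_pos: [0.5268, -0.0111, 0.2683]
eef_rot: [3.139, -0.001, 0.103]
force: [1.8, -0.5, 0.2]
grip_width: 0.0003
grasp_force: 0.0
```

Call:
carry_out --moves '[{"tx": 0.003, "ty": -0.063, "tz": 0, "wx": 0, "wy": 0, "wz": 0}, {"tx": 0.003, "ty": -0.063, "tz": 0, "wx": 0, "wy": 0, "wz": 0}, {"tx": 0.003, "ty": -0.063, "tz": 0, "wx": 0, "wy": 0, "wz": 0}, {"tx": 0.003, "ty": -0.063, "tz": 0, "wx": 0, "wy": 0, "wz": 0}, {"tx": 0, "ty": -0.06, "tz": 0, "wx": 0, "wy": 0, "wz": 0}]'

```text
time: 2.95
ee_pos: [0.5121, 0.2225, 0.2682]
eef_rot: [3.14, -0.002, 0.103]
force: [1.2, 0.2, 0.1]
grip_width: 0.0006
grasp_force: 0.0
```

Call:
carry_out --moves '[{"tx": 0, "ty": 0, "tz": 0, "wx": 0, "wy": 0, "wz": -0.03}, {"tx": 0, "ty": 0, "tz": 0, "wx": 0, "wy": 0, "wz": -0.021}, {"tx": 0, "ty": 0, "tz": 0, "wx": 0, "wy": 0, "wz": 0}, {"tx": 0, "ty": 0, "tz": 0, "wx": 0, "wy": 0, "wz": 0}]'

```text
time: 3.35
ee_pos: [0.5125, 0.221, 0.2678]
eef_rot: [3.14, -0.001, 0.262]
force: [0.3, 0.2, -0.5]
grip_width: 0.0004
grasp_force: 0.0
```

```bash
python3 - <<'E'
from h import *
w=read_camera("wrist");np.savez("wd.npz",**w);print(observe()["ee_pos"],observe()["eef_rot"],observe()["force"])
cv2.imwrite("pics/zd.png",crop(w["pixels"],205,75,150,112,5))
E
```

```text
[0.51251994 0.22115996 0.26779286] [ 3.14052059e+00 -5.06000349e-04  2.61815645e-01] [ 0.34721652 -0.18003503  0.69800271]
```

View pics/zd.png

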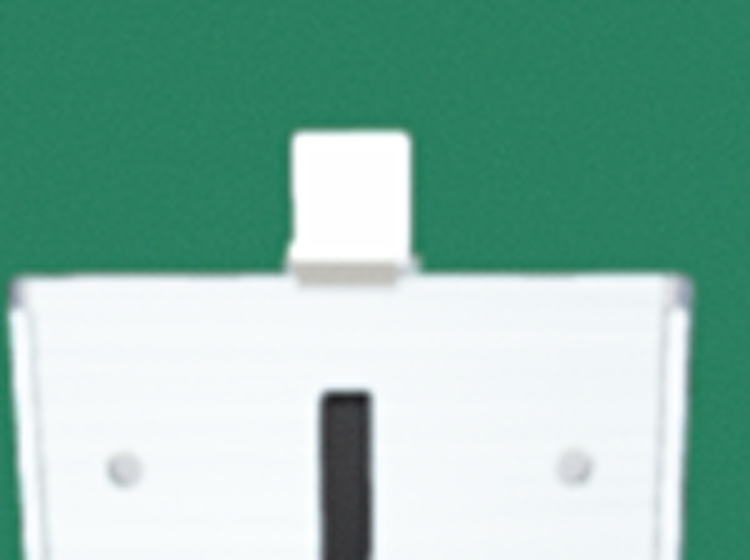

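The zoomed wrist crop shows the plate holes at (125,469) and (575,468), the bar between columns 321 and 372, and the ledge's outer edge at (351,131).

```bash
python3 - <<'E'
from h import *
w=dict(np.load("wd.npz"))
f=lambda x,y,z: onz(w,205+(x+.5)/5-.5,75+(y+.5)/5-.5,z)[:2]
a,b=f(125,469,.058),f(575,468.5,.058);d=a-b;yw=np.arctan2(-d[0],d[1]);m=(a+b)/2
print("holes",m,np.hypot(*d),yw)
X=np.array([np.cos(yw),np.sin(yw)]);Y=np.array([-X[1],X[0]])
for n,p in dict(ledge=f(351,131,.027),barend=f(346,391,.092),plate_px=f(340,273,.058)).items(): print(n,(p-m)@X,(p-m)@Y)
L=m+.072*X;print("press at",L)
s=observe();t=s["eef_rot"][2];dl=L-s["ee_pos"][:2]
print("tx,ty mm",1e3*(dl@[np.cos(t),np.sin(t)]),1e3*(dl@[np.sin(t),-np.cos(t)]),"dyaw",yw-t)
E
```

```text
holes [0.52828152 0.24199175] 0.11008141703792129 0.2616245070435977
ledge 0.08109620683936411 6.538832174134025e-05
barend 0.021251399696233103 -0.0006587849465603336
plate_px 0.046427337761130706 0.0018708632521264932
press at [0.59783144 0.26061456]
tx,ty mm 92.61644293805955 -16.028470417421552 dyaw -0.00019113754373106806
```

Call:
carry_out --moves '[{"tx": 0.062, "ty": -0.0107, "tz": 0, "wx": 0, "wy": 0, "wz": 0}, {"tx": 0.0615, "ty": -0.0107, "tz": 0, "wx": 0, "wy": 0, "wz": 0}, {"tx": 0, "ty": 0, "tz": 0.06, "wx": 0, "wy": 0, "wz": 0}, {"tx": 0, "ty": 0, "tz": 0.06, "wx": 0, "wy": 0, "wz": 0}, {"tx": 0, "ty": 0, "tz": 0.06, "wx": 0, "wy": 0, "wz": 0}]'

```text
time: 3.9
ee_pos: [0.5979, 0.2616, 0.131]
eef_rot: [3.142, -0.0, 0.263]
force: [1.6, -0.5, -0.7]
grip_width: 0.0006
grasp_force: 0.0
```

Call:
carry_out --moves '[{"tx": 0, "ty": 0, "tz": 0.06, "wx": 0, "wy": 0, "wz": 0}, {"tx": 0, "ty": 0, "tz": 0.04, "wx": 0, "wy": 0, "wz": 0}, {"tx": 0, "ty": 0, "tz": 0.02, "wx": 0, "wy": 0, "wz": 0}, {"tx": 0, "ty": 0, "tz": 0, "wx": 0, "wy": 0, "wz": 0}, {"tx": 0, "ty": 0, "tz": 0, "wx": 0, "wy": 0, "wz": 0}]'

```text
time: 4.4
ee_pos: [0.5985, 0.2624, 0.0442]
eef_rot: [-3.141, -0.002, 0.264]
force: [0.1, 0.0, 0.7]
grip_width: 0.0002
grasp_force: 0.0
```

Call:
carry_out --moves '[{"tx": 0, "ty": 0, "tz": 0.02, "wx": 0, "wy": 0, "wz": 0}, {"tx": 0, "ty": 0, "tz": 0.005, "wx": 0, "wy": 0, "wz": 0}, {"tx": 0, "ty": 0, "tz": 0.0035, "wx": 0, "wy": 0, "wz": 0}, {"tx": 0, "ty": 0, "tz": 0.0025, "wx": 0, "wy": 0, "wz": 0}, {"tx": 0, "ty": 0, "tz": 0, "wx": 0, "wy": 0, "wz": 0}]'

```text
time: 4.9
ee_pos: [0.5999, 0.263, 0.0229]
eef_rot: [3.142, -0.005, 0.265]
force: [-1.3, -1.9, 21.1]
grip_width: 0.0006
grasp_force: 10.1
```

Call:
carry_out --moves '[{"tx": 0, "ty": 0, "tz": 0, "wx": 0, "wy": 0, "wz": 0}, {"tx": 0, "ty": 0, "tz": 0, "wx": 0, "wy": 0, "wz": 0}]'

```text
time: 5.1
ee_pos: [0.5999, 0.263, 0.0229]
eef_rot: [-3.142, -0.006, 0.265]
force: [-0.2, -1.8, 20.4]
grip_width: 0.0006
grasp_force: 10.1
```

```bash
python3 - <<'E'
from h import *
w=read_camera("wrist");np.savez("wp.npz",**w);c=read_camera("side");np.savez("sp.npz",**c)
c2=read_camera("scene")
print(observe()["ee_pos"],observe()["force"])
cv2.imwrite("pics/p1.png",np.hstack([crop(c2["pixels"],260,140,100,100,4),crop(c["pixels"],200,120,100,100,4)]))
E
```

```text
[0.59987856 0.26297631 0.02286211] [-0.54429563 -2.14316331 20.26318617]
```

View pics/p1.png

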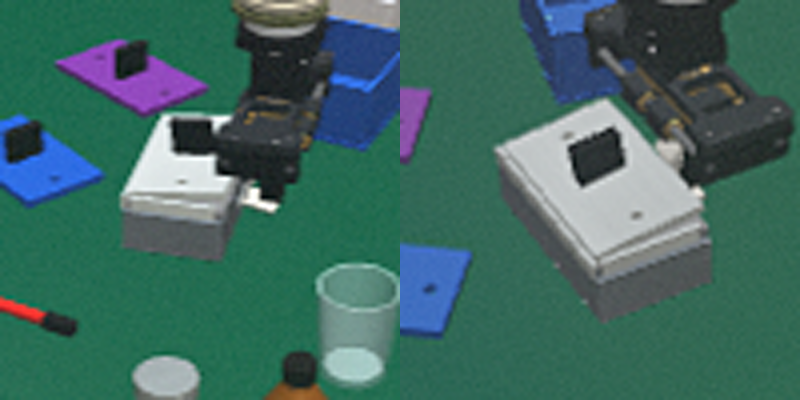

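The crops show the plate has sprung up on its tab side and is leaning. I'll release the ledge and go back to the viewing pose.

Call:
carry_out --moves '[{"tx": 0, "ty": 0, "tz": -0.04, "wx": 0, "wy": 0, "wz": 0}, {"tx": 0, "ty": 0, "tz": -0.06, "wx": 0, "wy": 0, "wz": 0}, {"tx": 0, "ty": 0, "tz": -0.065, "wx": 0, "wy": 0, "wz": 0}, {"tx": 0, "ty": 0, "tz": -0.065, "wx": 0, "wy": 0, "wz": 0}, {"tx": 0, "ty": 0, "tz": -0.065, "wx": 0, "wy": 0, "wz": 0}]' --claw 1

```text
time: 5.75
ee_pos: [0.5972, 0.2619, 0.2429]
eef_rot: [3.141, -0.0, 0.265]
force: [1.3, 0.8, -0.9]
grip_width: 0.0325
grasp_force: 0.0
```

Call:
carry_out --moves '[{"tx": -0.045, "ty": 0.012, "tz": -0.04, "wx": 0, "wy": 0, "wz": 0}, {"tx": -0.045, "ty": 0.012, "tz": 0, "wx": 0, "wy": 0, "wz": 0}, {"tx": -0.037, "ty": 0, "tz": 0, "wx": 0, "wy": 0, "wz": 0}, {"tx": 0, "ty": 0, "tz": 0, "wx": 0, "wy": 0, "wz": 0}, {"tx": 0, "ty": 0, "tz": 0, "wx": 0, "wy": 0, "wz": 0}]'

```text
time: 6.25
ee_pos: [0.5105, 0.2194, 0.2711]
eef_rot: [3.14, -0.001, 0.265]
force: [-0.5, -0.8, 1.0]
grip_width: 0.0723
grasp_force: 0.0
```

```bash
python3 - <<'E'
from h import *
w=read_camera("wrist");np.savez("wl.npz",**w);c=read_camera("side");np.savez("sl.npz",**c)
print(observe()["ee_pos"],observe()["eef_rot"])
a=cv2.resize(crop(w["pixels"],205,75,150,150,5),(600,600));b=crop(c["pixels"],212,130,66,66,3)
# enhance contrast
a=cv2.createCLAHE(3,(4,4)).apply(cv2.cvtColor(a,cv2.COLOR_BGR2GRAY));b=cv2.cvtColor(b,cv2.COLOR_BGR2GRAY)
o=np.zeros((600,800),np.uint8);o[:,:600]=a;o[:198,600:798]=b;cv2.imwrite("pics/l1.png",o)
E
```

```text
[0.51101936 0.21976491 0.27053609] [-3.14149404e+00 -2.79145003e-04  2.64859538e-01]
```

View pics/l1.png

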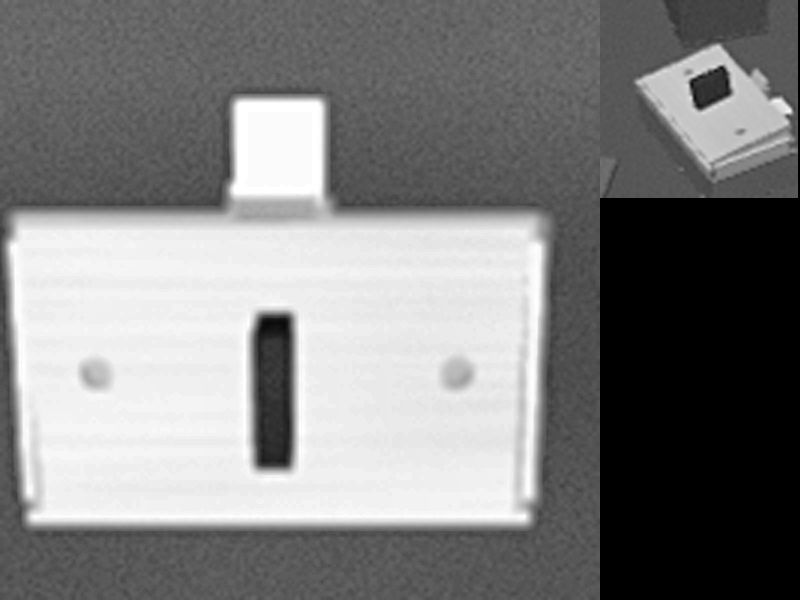

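The view shows the leaning plate with holes at (96,374) and (457,373) in the 4x crop. The bar runs from rows 313 to 468 at column 273. The tab has closed again.

```bash
python3 - <<'E'
from h import *
w=dict(np.load("wl.npz"));s=dict(np.load("sl.npz"))
from scipy.optimize import least_squares
q=lambda x,y:np.array([205+(x+.5)/4-.5,75+(y+.5)/4-.5])
ob=[((0,55,8),q(96,374)),((0,-55,8),q(457,373)),((20,0,8),q(274,313)),((20,0,42),q(274,334)),((-20,0,42),q(273.5,468)),((45,0,8),q(280,213))]
yw=.2616;X=np.array([np.cos(yw),np.sin(yw),0]);Y=np.array([-X[1],X[0],0]);Z=np.array([0,0,1.])
O=np.array([.52828,.24199,.05])
def pt(p,k):
    x,y,z=np.array(k)*1e-3;dx,th=p
    return O+dx*X+X*(-.045+(x+.045)*np.cos(th)-z*np.sin(th))+Y*y+Z*((x+.045)*np.sin(th)+z*np.cos(th))
r=least_squares(lambda p:np.concatenate([proj(w,pt(p,k))-u for k,u in ob]),[0,.12])
print("dx,lean",r.x,np.round(r.fun.reshape(-1,2),2).tolist())
for i,u in ((0,(241.2,153.9)),(1,(258.6,173.6))):
    t=tri([ray(w,*ob[i][1]),ray(s,*u)]);print("tri hole",t,"model",pt(r.x,ob[i][0]))
for th in(r.x[1],): print("bar mid (z=25)",pt((r.x[0],th),(0,0,25)),"TCP (z=13)",pt((r.x[0],th),(0,0,13)))
E
```

```text
dx,lean [1.01148815e-04 1.24536649e-01] [[-0.18, -0.45], [0.09, -0.02], [0.36, -1.53], [-0.91, -0.72], [-0.25, 0.69], [-1.44, 2.01]]
tri hole [0.51121919 0.29536708 0.05826294] model [0.51285669 0.29479778 0.06352772]
tri hole [0.5406963  0.18818835 0.05975001] model [0.5413056  0.18854027 0.06352772]
bar mid (z=25) [0.52504133 0.24112289 0.08039606] TCP (z=13) [0.5264812  0.2415084  0.06848899]
```

Call:
carry_out --moves '[{"tx": -0.0063, "ty": -0.0225, "tz": 0, "wx": 0, "wy": 0.02, "wz": 0.001}, {"tx": 0, "ty": 0, "tz": 0, "wx": 0, "wy": 0.02, "wz": 0}, {"tx": 0, "ty": 0, "tz": 0.06, "wx": 0, "wy": 0, "wz": 0}, {"tx": 0, "ty": 0, "tz": 0.06, "wx": 0, "wy": 0, "wz": 0}, {"tx": 0, "ty": 0, "tz": 0.06, "wx": 0, "wy": 0, "wz": 0}]' --claw 1

```text
time: 6.85
ee_pos: [0.5185, 0.2396, 0.1352]
eef_rot: [-3.141, -0.127, 0.262]
force: [0.8, 0.5, -0.7]
grip_width: 0.0871
grasp_force: 0.0
```

Call:
carry_out --moves '[{"tx": 0, "ty": 0, "tz": 0.02, "wx": 0, "wy": 0, "wz": 0}, {"tx": 0, "ty": 0, "tz": 0, "wx": 0, "wy": 0, "wz": 0}, {"tx": 0, "ty": 0, "tz": 0, "wx": 0, "wy": 0, "wz": 0}]'

```text
time: 7.15
ee_pos: [0.5203, 0.2407, 0.1234]
eef_rot: [-3.14, -0.127, 0.262]
force: [0.1, -0.4, 0.2]
grip_width: 0.0873
grasp_force: 0.0
```

Call:
carry_out --moves '[{"tx": -0.001, "ty": 0.001, "tz": 0.045, "wx": 0, "wy": 0, "wz": 0}, {"tx": 0, "ty": 0, "tz": 0.02, "wx": 0, "wy": 0, "wz": 0}, {"tx": 0, "ty": 0, "tz": 0.011, "wx": 0, "wy": 0, "wz": 0}, {"tx": 0, "ty": 0, "tz": 0, "wx": 0, "wy": 0, "wz": 0}, {"tx": 0, "ty": 0, "tz": 0, "wx": 0, "wy": 0, "wz": 0}]'

```text
time: 7.65
ee_pos: [0.5264, 0.2411, 0.0663]
eef_rot: [-3.141, -0.127, 0.262]
force: [0.0, -0.0, -0.8]
grip_width: 0.0872
grasp_force: 0.0
```

Call:
carry_out --moves '[{"tx": 0, "ty": 0, "tz": 0, "wx": 0, "wy": 0, "wz": 0}, {"tx": 0, "ty": 0, "tz": 0, "wx": 0, "wy": 0, "wz": 0}, {"tx": 0, "ty": 0, "tz": 0, "wx": 0, "wy": 0, "wz": 0}, {"tx": 0, "ty": 0, "tz": 0, "wx": 0, "wy": 0, "wz": 0}, {"tx": 0, "ty": 0, "tz": 0, "wx": 0, "wy": 0, "wz": 0}]' --claw -1 --force 40

```text
time: 8.15
ee_pos: [0.5259, 0.2406, 0.0652]
eef_rot: [3.142, -0.126, 0.262]
force: [-0.7, -0.1, -0.2]
grip_width: 0.0549
grasp_force: 0.0
```

Call:
carry_out --moves '[{"tx": 0, "ty": 0, "tz": 0, "wx": 0, "wy": 0, "wz": 0}, {"tx": 0, "ty": 0, "tz": 0, "wx": 0, "wy": 0, "wz": 0}, {"tx": 0, "ty": 0, "tz": 0, "wx": 0, "wy": 0, "wz": 0}, {"tx": 0, "ty": 0, "tz": 0, "wx": 0, "wy": 0, "wz": 0}, {"tx": 0, "ty": 0, "tz": 0, "wx": 0, "wy": 0, "wz": 0}]'

```text
time: 8.65
ee_pos: [0.5259, 0.2406, 0.065]
eef_rot: [-3.142, -0.126, 0.262]
force: [-0.8, 0.0, 0.2]
grip_width: 0.0147
grasp_force: 0.0
```

Call:
carry_out --moves '[{"tx": 0, "ty": 0, "tz": 0, "wx": 0, "wy": 0, "wz": 0}, {"tx": 0, "ty": 0, "tz": 0, "wx": 0, "wy": 0, "wz": 0}, {"tx": 0, "ty": 0, "tz": 0, "wx": 0, "wy": 0, "wz": 0}]'

```text
time: 8.95
ee_pos: [0.5259, 0.2405, 0.065]
eef_rot: [3.141, -0.125, 0.262]
force: [0.2, -1.1, -0.5]
grip_width: 0.0117
grasp_force: 40.0
```

Call:
carry_out --moves '[{"tx": 0.001, "ty": 0, "tz": -0.008, "wx": 0, "wy": 0, "wz": 0}, {"tx": 0.002, "ty": 0, "tz": -0.016, "wx": 0, "wy": 0, "wz": 0}, {"tx": 0.0025, "ty": 0, "tz": -0.02, "wx": 0, "wy": 0, "wz": 0}, {"tx": 0, "ty": 0, "tz": 0, "wx": 0, "wy": 0, "wz": 0}]'

```text
time: 9.35
ee_pos: [0.5272, 0.2415, 0.1013]
eef_rot: [-3.141, -0.13, 0.262]
force: [0.7, 1.2, -2.6]
grip_width: 0.0118
grasp_force: 40.0
```

Call:
carry_out --moves '[{"tx": 0.006, "ty": 0, "tz": -0.05, "wx": 0, "wy": 0, "wz": 0}, {"tx": 0.006, "ty": 0, "tz": -0.055, "wx": 0, "wy": 0, "wz": 0}, {"tx": 0.006, "ty": 0, "tz": -0.05, "wx": 0, "wy": 0, "wz": 0}, {"tx": 0, "ty": 0, "tz": 0, "wx": 0, "wy": -0.02, "wz": 0}, {"tx": 0, "ty": 0, "tz": 0, "wx": 0, "wy": -0.02, "wz": 0}]'

```text
time: 9.85
ee_pos: [0.5252, 0.2401, 0.2174]
eef_rot: [3.14, -0.001, 0.262]
force: [-0.6, 0.7, -4.1]
grip_width: 0.0118
grasp_force: 40.0
```

Call:
carry_out --moves '[{"tx": 0, "ty": 0, "tz": 0, "wx": 0, "wy": 0, "wz": 0.025}, {"tx": 0, "ty": 0, "tz": 0, "wx": 0, "wy": 0, "wz": 0.0247}, {"tx": 0, "ty": 0, "tz": 0, "wx": 0, "wy": 0, "wz": 0}, {"tx": 0, "ty": 0, "tz": 0, "wx": 0, "wy": 0, "wz": 0}]'

```text
time: 10.25
ee_pos: [0.5247, 0.2403, 0.2154]
eef_rot: [3.141, -0.0, 0.108]
force: [-0.4, 0.4, -3.6]
grip_width: 0.0117
grasp_force: 40.0
```

```bash
python3 - <<'E'
from h import *
w=read_camera("wrist");np.savez("wh.npz",**w)
print(observe()["ee_pos"],observe()["eef_rot"],observe()["force"])
cv2.imwrite("pics/h1.png",cv2.resize(w["pixels"][:,:,::-1],(784,588)))
E
```

```text
[0.52466715 0.24032275 0.21544946] [ 3.14146928e+00 -2.96798691e-04  1.08190984e-01] [-0.44342846 -0.02823086 -3.8775761 ]
```

View pics/h1.png

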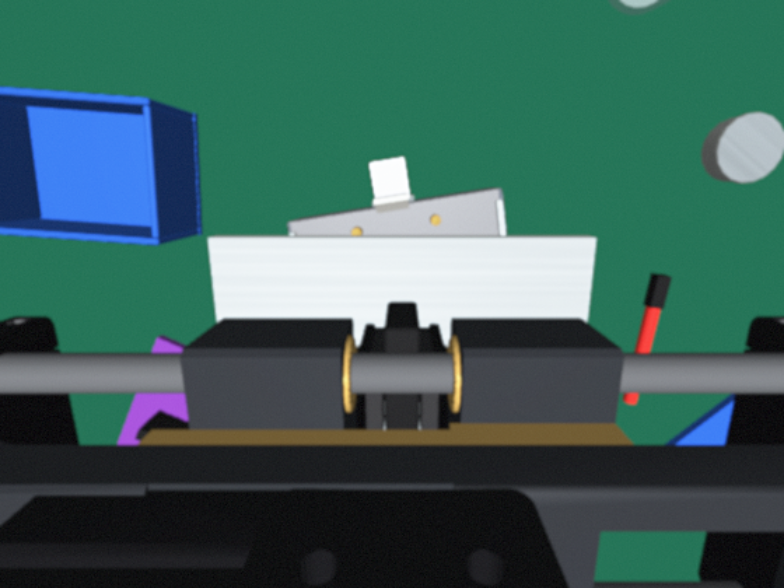

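The plate is held level, with its +x edge at full-scale row 169 and corners at columns 148.6 and 425.7. From this I'll compute the plate-in-tool offset.

```bash
python3 - <<'E'
from h import *
from scipy.spatial.transform import Rotation as R
w=dict(np.load("wh.npz"));im=w["pixels"];s=observe()
T=np.eye(4);T[:3,:3]=R.from_euler('xyz',s["eef_rot"]).as_matrix();T[:3,3]=s["ee_pos"];Ti=np.linalg.inv(T)
hsv=cv2.cvtColor(im,cv2.COLOR_RGB2HSV);m=cv2.inRange(hsv,(0,0,190),(180,45,255));g=cv2.cvtColor(im,cv2.COLOR_RGB2GRAY).astype(float)
for v in (172,176,190,210,222):
    u=np.flatnonzero(m[v,130:450])+130;print(v,u.min(),u.max())
for u in (170,200,300,330,380,410):
    v=np.flatnonzero(m[160:200,u])+160;print(u,v.min(),end=" ")
print()
C=Ti@w["pose"]
for uL,uR,v in((148.6,425.7,169.5),):
    for hz in np.arange(-.004,.016,.004): # plate top at tool z=hz
        o=C[:3,3];out=[]
        for u in(uL,uR):
            d=C[:3,:3]@np.array([(u-w["cx"])/w["fx"],-(v-w["cy"])/w["fy"],-1]);out.append(o+d*(hz-o[2])/d[2])
        a,b=out;print(round(hz,3),"mid",np.round((a+b)/2,4),"width",np.linalg.norm(a-b),"yaw",np.arctan2(a[0]-b[0],b[1]-a[1]))
E
```

```text
172 149 425
176 149 424
190 151 423
210 153 421
222 154 419
170 170 200 170 300 160 330 160 380 170 410 170 
-0.004 mid [ 0.0462 -0.0012 -0.004 ] width 0.14392835540696164 yaw 0.0007994935238944952
0.0 mid [ 0.0457 -0.0012  0.    ] width 0.14758124752346155 yaw 0.0007994935238944709
0.004 mid [ 0.0452 -0.0012  0.004 ] width 0.15123413963996146 yaw 0.0007994935238944937
0.008 mid [ 0.0446 -0.0012  0.008 ] width 0.15488703175646137 yaw 0.0007994935238945156
0.012 mid [ 0.0441 -0.0012  0.012 ] width 0.1585399238729613 yaw 0.0007994935238944925
```

Plate in tool frame: centre near (+0.5, 0), yaw 0, underside about 10.7 mm below the TCP. The gripped (centred) plate shows a camera bias of about 1 mm in tool y, so the pin midpoint target becomes (0.5555, -0.225). Next I'll carry it over.

Call:
carry_out --moves '[{"tx": 0, "ty": 0.03, "tz": 0, "wx": 0, "wy": 0, "wz": 0}, {"tx": -0.003, "ty": 0.05, "tz": 0, "wx": 0, "wy": 0, "wz": 0}, {"tx": -0.003, "ty": 0.06, "tz": 0, "wx": 0, "wy": 0, "wz": 0}, {"tx": -0.003, "ty": 0.06, "tz": 0, "wx": 0, "wy": 0, "wz": 0}, {"tx": -0.003, "ty": 0.06, "tz": 0, "wx": 0, "wy": 0, "wz": 0}]'

```text
time: 10.8
ee_pos: [0.5362, 0.0437, 0.2156]
eef_rot: [3.141, -0.001, 0.108]
force: [0.9, 0.8, -3.9]
grip_width: 0.0114
grasp_force: 40.0
```

Call:
carry_out --moves '[{"tx": -0.003, "ty": 0.06, "tz": 0, "wx": 0, "wy": 0, "wz": 0}, {"tx": -0.003, "ty": 0.06, "tz": 0, "wx": 0, "wy": 0, "wz": 0}, {"tx": -0.003, "ty": 0.06, "tz": 0, "wx": 0, "wy": 0, "wz": 0}, {"tx": -0.003, "ty": 0.06, "tz": 0, "wx": 0, "wy": 0, "wz": 0}, {"tx": -0.003, "ty": 0.05, "tz": 0, "wx": 0, "wy": 0, "wz": 0}]'

```text
time: 11.3
ee_pos: [0.5478, -0.1751, 0.2154]
eef_rot: [3.141, -0.0, 0.106]
force: [0.3, 0.5, -3.1]
grip_width: 0.012
grasp_force: 40.0
```

Call:
carry_out --moves '[{"tx": 0, "ty": 0.05, "tz": 0, "wx": 0, "wy": 0, "wz": 0}, {"tx": 0, "ty": 0.02, "tz": 0, "wx": 0, "wy": 0, "wz": 0.0005}, {"tx": 0, "ty": 0, "tz": 0.03, "wx": 0, "wy": 0, "wz": 0}, {"tx": 0, "ty": 0, "tz": 0.03, "wx": 0, "wy": 0, "wz": 0}, {"tx": 0, "ty": 0, "tz": 0, "wx": 0, "wy": 0, "wz": 0}]'

```text
time: 11.8
ee_pos: [0.552, -0.2234, 0.1674]
eef_rot: [-3.139, 0.004, 0.106]
force: [-1.0, 0.1, -4.1]
grip_width: 0.0116
grasp_force: 40.0
```

```bash
python3 - <<'E'
from h import *
s=observe();t=s["eef_rot"][2];d=np.array([.5550,-.2251])-s["ee_pos"][:2]
print(s["ee_pos"],s["eef_rot"],s["force"],"tx,ty",d@[np.cos(t),np.sin(t)]/.75,d@[np.sin(t),-np.cos(t)]/.75)
E
```

```text
[ 0.55202573 -0.22340382  0.16736308] [-3.13882594  0.00443511  0.10593566] [-1.02579311  0.07811649 -4.09434502] tx,ty 0.0037043293128308746 0.0026682224050933925
```

Call:
carry_out --moves '[{"tx": 0.0037, "ty": 0.0027, "tz": 0.03, "wx": 0, "wy": 0, "wz": 0}, {"tx": 0, "ty": 0, "tz": 0.03, "wx": 0, "wy": 0, "wz": 0}, {"tx": 0, "ty": 0, "tz": 0.03, "wx": 0, "wy": 0, "wz": 0}, {"tx": 0, "ty": 0, "tz": 0.015, "wx": 0, "wy": 0, "wz": 0}, {"tx": 0, "ty": 0, "tz": 0, "wx": 0, "wy": 0, "wz": 0}]'

```text
time: 12.3
ee_pos: [0.5562, -0.2255, 0.091]
eef_rot: [-3.141, 0.002, 0.105]
force: [-0.9, 0.6, -3.9]
grip_width: 0.0117
grasp_force: 40.0
```

```bash
python3 - <<'E'
from h import *
c=read_camera("side");c2=read_camera("scene")
cv2.imwrite("pics/f1.png",np.hstack([crop(c2["pixels"],200,210,80,80,5),crop(c["pixels"],260,240,80,80,5)]))
s=observe();t=s["eef_rot"][2];d=np.array([.5550,-.2251])-s["ee_pos"][:2]
print(s["ee_pos"],s["eef_rot"],s["force"],"tx,ty",d@[np.cos(t),np.sin(t)]/.75,d@[np.sin(t),-np.cos(t)]/.75)
E
```

```text
[ 0.55749696 -0.22594354  0.09294436] [ 3.14106922e+00 -1.31675116e-03  1.04842565e-01] [-0.08371925 -0.28240312 -2.79969678] tx,ty -0.0031932996006532356 -0.0014669544233743708
```

View pics/f1.png

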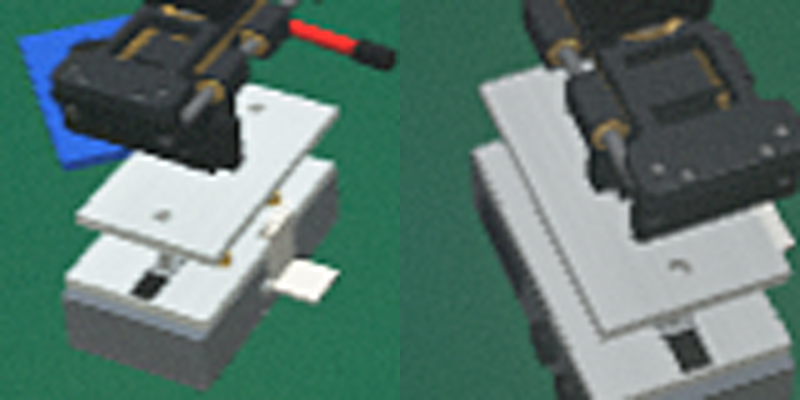

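The plate hovers over the base, aligned with it, and the near pin is just visible below the near hole. I'll let it settle and recheck.

Call:
carry_out --moves '[{"tx": 0, "ty": 0, "tz": 0, "wx": 0, "wy": 0, "wz": 0}, {"tx": 0, "ty": 0, "tz": 0, "wx": 0, "wy": 0, "wz": 0}, {"tx": 0, "ty": 0, "tz": 0, "wx": 0, "wy": 0, "wz": 0}, {"tx": 0, "ty": 0, "tz": 0, "wx": 0, "wy": 0, "wz": 0}]'

```text
time: 12.8
ee_pos: [0.5569, -0.226, 0.0919]
eef_rot: [3.141, -0.0, 0.104]
force: [0.9, 0.6, -3.2]
grip_width: 0.0119
grasp_force: 40.0
```

Call:
carry_out --moves '[{"tx": -0.0024, "ty": -0.0015, "tz": 0, "wx": 0, "wy": 0, "wz": -0.0006}, {"tx": 0, "ty": 0, "tz": 0.01, "wx": 0, "wy": 0, "wz": 0}, {"tx": 0, "ty": 0, "tz": 0.007, "wx": 0, "wy": 0, "wz": 0}, {"tx": 0, "ty": 0, "tz": 0, "wx": 0, "wy": 0, "wz": 0}, {"tx": 0, "ty": 0, "tz": 0, "wx": 0, "wy": 0, "wz": 0}]'

```text
time: 13.3
ee_pos: [0.5547, -0.2249, 0.0785]
eef_rot: [-3.141, 0.001, 0.106]
force: [-0.4, -0.1, -3.8]
grip_width: 0.0115
grasp_force: 40.0
```

Call:
carry_out --moves '[{"tx": 0, "ty": 0, "tz": 0, "wx": 0, "wy": 0, "wz": 0}, {"tx": 0, "ty": 0, "tz": 0, "wx": 0, "wy": 0, "wz": 0}]'

```text
time: 13.5
ee_pos: [0.555, -0.225, 0.079]
eef_rot: [3.141, -0.0, 0.106]
force: [0.3, 0.2, -3.4]
grip_width: 0.0117
grasp_force: 40.0
```

Call:
carry_out --moves '[{"tx": 0, "ty": 0, "tz": 0.0025, "wx": 0, "wy": 0, "wz": 0}, {"tx": 0, "ty": 0, "tz": 0.0025, "wx": 0, "wy": 0, "wz": 0}, {"tx": 0, "ty": 0, "tz": 0.0025, "wx": 0, "wy": 0, "wz": 0}, {"tx": 0, "ty": 0, "tz": 0.0015, "wx": 0, "wy": 0, "wz": 0}, {"tx": 0, "ty": 0, "tz": 0, "wx": 0, "wy": 0, "wz": 0}]'

```text
time: 14.0
ee_pos: [0.5547, -0.2252, 0.0721]
eef_rot: [3.141, 0.0, 0.106]
force: [-2.2, -0.5, -0.1]
grip_width: 0.0113
grasp_force: 40.0
```

Call:
carry_out --moves '[{"tx": 0, "ty": 0, "tz": 0.002, "wx": 0, "wy": 0, "wz": 0}, {"tx": 0, "ty": 0, "tz": 0.002, "wx": 0, "wy": 0, "wz": 0}, {"tx": 0, "ty": 0, "tz": 0, "wx": 0, "wy": 0, "wz": 0}, {"tx": 0, "ty": 0, "tz": 0, "wx": 0, "wy": 0, "wz": 0}]'

```text
time: 14.4
ee_pos: [0.5546, -0.225, 0.0688]
eef_rot: [-3.141, 0.001, 0.106]
force: [-2.2, -1.0, -2.1]
grip_width: 0.0114
grasp_force: 40.0
```

Call:
carry_out --moves '[{"tx": 0, "ty": 0, "tz": 0.002, "wx": 0, "wy": 0, "wz": 0}, {"tx": 0, "ty": 0, "tz": 0.002, "wx": 0, "wy": 0, "wz": 0}, {"tx": 0, "ty": 0, "tz": 0.002, "wx": 0, "wy": 0, "wz": 0}, {"tx": 0, "ty": 0, "tz": 0, "wx": 0, "wy": 0, "wz": 0}, {"tx": 0, "ty": 0, "tz": 0, "wx": 0, "wy": 0, "wz": 0}]'

```text
time: 14.9
ee_pos: [0.5547, -0.2251, 0.0644]
eef_rot: [-3.141, 0.0, 0.106]
force: [-2.3, -0.1, -1.4]
grip_width: 0.0117
grasp_force: 40.0
```

Call:
carry_out --moves '[{"tx": 0, "ty": 0, "tz": 0.002, "wx": 0, "wy": 0, "wz": 0}, {"tx": 0, "ty": 0, "tz": 0.002, "wx": 0, "wy": 0, "wz": 0}, {"tx": 0, "ty": 0, "tz": 0.002, "wx": 0, "wy": 0, "wz": 0}, {"tx": 0, "ty": 0, "tz": 0, "wx": 0, "wy": 0, "wz": 0}, {"tx": 0, "ty": 0, "tz": 0, "wx": 0, "wy": 0, "wz": 0}]'

```text
time: 15.4
ee_pos: [0.5552, -0.225, 0.0601]
eef_rot: [3.142, -0.001, 0.106]
force: [-1.3, -0.5, 0.3]
grip_width: 0.0116
grasp_force: 40.0
```

Call:
carry_out --moves '[{"tx": 0, "ty": 0, "tz": 0.002, "wx": 0, "wy": 0, "wz": 0}, {"tx": 0, "ty": 0, "tz": 0.002, "wx": 0, "wy": 0, "wz": 0}, {"tx": 0, "ty": 0, "tz": 0, "wx": 0, "wy": 0, "wz": 0}, {"tx": 0, "ty": 0, "tz": 0, "wx": 0, "wy": 0, "wz": 0}]'

```text
time: 15.8
ee_pos: [0.5553, -0.225, 0.0596]
eef_rot: [3.14, -0.001, 0.106]
force: [-13.5, 3.3, 24.7]
grip_width: 0.0118
grasp_force: 40.0
```

The force has risen to 28 N at TCP 0.0596, so the plate is bottomed. My picture views are used up, so I'll ease off, release and check by feel and numbers.

Call:
carry_out --moves '[{"tx": 0, "ty": 0, "tz": -0.002, "wx": 0, "wy": 0, "wz": 0}, {"tx": 0, "ty": 0, "tz": 0, "wx": 0, "wy": 0, "wz": 0}, {"tx": 0, "ty": 0, "tz": 0, "wx": 0, "wy": 0, "wz": 0}]'

```text
time: 16.1
ee_pos: [0.5553, -0.225, 0.0597]
eef_rot: [3.141, -0.001, 0.106]
force: [-6.5, 0.6, 10.4]
grip_width: 0.0114
grasp_force: 40.0
```

Call:
carry_out --moves '[{"tx": 0, "ty": 0, "tz": 0, "wx": 0, "wy": 0, "wz": 0}, {"tx": 0, "ty": 0, "tz": 0, "wx": 0, "wy": 0, "wz": 0}, {"tx": 0, "ty": 0, "tz": 0, "wx": 0, "wy": 0, "wz": 0}, {"tx": 0, "ty": 0, "tz": 0, "wx": 0, "wy": 0, "wz": 0}, {"tx": 0, "ty": 0, "tz": 0, "wx": 0, "wy": 0, "wz": 0}]' --claw 0

```text
time: 16.6
ee_pos: [0.5551, -0.2248, 0.0587]
eef_rot: [-3.141, -0.0, 0.106]
force: [-0.0, 0.6, 2.9]
grip_width: 0.0406
grasp_force: 1.4
```

Call:
carry_out --moves '[{"tx": 0, "ty": 0, "tz": -0.03, "wx": 0, "wy": 0, "wz": 0}, {"tx": 0, "ty": 0, "tz": -0.04, "wx": 0, "wy": 0, "wz": 0}, {"tx": 0.01, "ty": 0, "tz": 0, "wx": 0, "wy": 0, "wz": 0}, {"tx": 0.007, "ty": 0, "tz": 0, "wx": 0, "wy": 0, "wz": 0}, {"tx": 0, "ty": 0, "tz": 0, "wx": 0, "wy": 0, "wz": 0}]' --claw -1

```text
time: 17.1
ee_pos: [0.5675, -0.2231, 0.1099]
eef_rot: [-3.141, 0.001, 0.107]
force: [-0.2, 0.5, -0.2]
grip_width: 0.0111
grasp_force: 0.0
```

Call:
carry_out --moves '[{"tx": 0, "ty": 0, "tz": 0, "wx": 0, "wy": 0, "wz": 0}, {"tx": 0, "ty": 0, "tz": 0, "wx": 0, "wy": 0, "wz": 0}, {"tx": 0, "ty": 0, "tz": 0, "wx": 0, "wy": 0, "wz": 0}, {"tx": 0, "ty": 0, "tz": 0, "wx": 0, "wy": 0, "wz": 0}, {"tx": 0, "ty": 0, "tz": 0, "wx": 0, "wy": 0, "wz": 0}]'

```text
time: 17.6
ee_pos: [0.5674, -0.2237, 0.111]
eef_rot: [-3.142, 0.0, 0.106]
force: [0.5, 0.5, -0.1]
grip_width: 0.0007
grasp_force: 0.0
```

Call:
carry_out --moves '[{"tx": 0, "ty": 0, "tz": 0.012, "wx": 0, "wy": 0, "wz": 0}, {"tx": 0, "ty": 0, "tz": 0.0093, "wx": 0, "wy": 0, "wz": 0}, {"tx": 0, "ty": 0, "tz": 0, "wx": 0, "wy": 0, "wz": 0}, {"tx": 0, "ty": 0, "tz": 0, "wx": 0, "wy": 0, "wz": 0}]'

```text
time: 18.0
ee_pos: [0.5673, -0.2236, 0.0947]
eef_rot: [-3.141, 0.001, 0.106]
force: [0.5, 0.4, 0.5]
grip_width: 0.0008
grasp_force: 0.0
```

Call:
carry_out --moves '[{"tx": 0, "ty": 0, "tz": 0.002, "wx": 0, "wy": 0, "wz": 0}, {"tx": 0, "ty": 0, "tz": 0.002, "wx": 0, "wy": 0, "wz": 0}, {"tx": 0, "ty": 0, "tz": 0, "wx": 0, "wy": 0, "wz": 0}, {"tx": 0, "ty": 0, "tz": 0, "wx": 0, "wy": 0, "wz": 0}]'

```text
time: 18.4
ee_pos: [0.5681, -0.2236, 0.0926]
eef_rot: [3.141, -0.001, 0.106]
force: [1.5, 0.4, 3.4]
grip_width: 0.0008
grasp_force: 1.6
```

Call:
carry_out --moves '[{"tx": 0, "ty": 0, "tz": 0.002, "wx": 0, "wy": 0, "wz": 0}, {"tx": 0, "ty": 0, "tz": 0.002, "wx": 0, "wy": 0, "wz": 0}, {"tx": 0, "ty": 0, "tz": 0, "wx": 0, "wy": 0, "wz": 0}, {"tx": 0, "ty": 0, "tz": 0, "wx": 0, "wy": 0, "wz": 0}]'

```text
time: 18.8
ee_pos: [0.5683, -0.2237, 0.0923]
eef_rot: [3.14, -0.001, 0.106]
force: [-9.6, 3.9, 28.3]
grip_width: 0.0006
grasp_force: 14.1
```

Call:
carry_out --moves '[{"tx": 0, "ty": 0, "tz": -0.004, "wx": 0, "wy": 0, "wz": 0}, {"tx": 0, "ty": 0, "tz": -0.0025, "wx": 0, "wy": 0, "wz": 0}, {"tx": 0, "ty": 0, "tz": 0, "wx": 0, "wy": 0, "wz": 0}, {"tx": 0, "ty": 0, "tz": 0, "wx": 0, "wy": 0, "wz": 0}, {"tx": 0, "ty": 0, "tz": 0, "wx": 0, "wy": 0, "wz": 0}]'

```text
time: 19.3
ee_pos: [0.5672, -0.2236, 0.0935]
eef_rot: [-3.141, 0.001, 0.106]
force: [-0.6, 0.7, 0.9]
grip_width: 0.0001
grasp_force: 0.0
```

Call:
carry_out --moves '[{"tx": 0, "ty": 0, "tz": -0.04, "wx": 0, "wy": 0, "wz": 0}, {"tx": 0, "ty": 0, "tz": -0.06, "wx": 0, "wy": 0, "wz": 0}, {"tx": -0.025, "ty": 0.02, "tz": -0.06, "wx": 0, "wy": 0, "wz": 0}, {"tx": -0.02, "ty": 0, "tz": -0.06, "wx": 0, "wy": 0, "wz": 0}, {"tx": 0, "ty": 0, "tz": 0, "wx": 0, "wy": 0, "wz": 0}]'

```text
time: 19.8
ee_pos: [0.537, -0.2435, 0.2648]
eef_rot: [3.136, -0.007, 0.104]
force: [0.8, 0.2, 0.0]
grip_width: 0.0001
grasp_force: 0.0
```

```bash
python3 - <<'E'
from h import *
w=read_camera("wrist");np.savez("we.npz",**w);im=w["pixels"];print(observe()["ee_pos"],observe()["eef_rot"])
yw=.1061;X=np.array([np.cos(yw),np.sin(yw),0]);Y=np.array([-X[1],X[0],0]);O=np.array([.5557,-.2321,0])
W=lambda x,y,z:O+X*x+Y*y+np.array([0,0,z])
g=cv2.cvtColor(im,cv2.COLOR_RGB2GRAY).astype(int);hsv=cv2.cvtColor(im,cv2.COLOR_RGB2HSV)
# brightness profile along x through the tab (y=0) and beside it (y=25mm): rows
for y in (0,.03):
    u0=proj(w,W(.085,y,.027));u1=proj(w,W(.03,y,.058));n=int(abs(u1[1]-u0[1]))+1
    L=np.linspace(u0,u1,n);print(y,np.round(u0),np.round(u1),[int(g[int(round(v)),int(round(u))]) for u,v in L])
# gold visible? dark bar corners
m=cv2.inRange(hsv,(12,90,80),(30,255,255));a=proj(w,W(.03,.03,.058));b=proj(w,W(.03,-.03,.058));print("gold",[int(m[int(p[1])-8:int(p[1])+9,int(p[0])-8:int(p[0])+9].sum()/255) for p in(a,b)])
# plate outline
s=cv2.inRange(hsv,(0,0,185),(180,45,255))
for x in(.035,0,-.02):
    p=proj(w,W(x,0,.058));r=int(round(p[1]));u=np.flatnonzero(s[r,int(p[0])-110:int(p[0])+110])+int(p[0])-110
    print("x",x,"edges base y mm",[round(1e3*float((onz(w,k,r,.058)-O)@Y),1) for k in(u.min()-.5,u.max()+.5)],"width",)
E
```

```text
[ 0.53661291 -0.24273962  0.26140856] [ 3.13816313 -0.0044095   0.10498224]
0 [279.  99.] [279. 145.] [88, 91, 87, 93, 149, 235, 254, 254, 252, 252, 252, 252, 252, 252, 252, 252, 252, 252, 252, 252, 252, 252, 252, 252, 252, 252, 253, 252, 246, 223, 187, 178, 177, 176, 188, 220, 236, 240, 239, 239, 239, 239, 240, 241, 241, 242]
0.03 [255.  99.] [254. 145.] [90, 89, 90, 91, 91, 90, 89, 88, 88, 91, 87, 88, 91, 91, 89, 90, 88, 88, 92, 89, 91, 90, 90, 89, 91, 89, 91, 90, 90, 88, 93, 136, 205, 237, 239, 238, 240, 241, 240, 240, 240, 241, 241, 242, 242, 241]
gold [0, 0]
x 0.035 edges base y mm [83.8, -77.7] width
x 0 edges base y mm [83.6, -76.7] width
x -0.02 edges base y mm [83.7, -77.6] width
```

```bash
python3 -c "
from rig import *
print(sign_off())"
```

```text
the job is handed in; nothing more can be done
None
```

I handed the job in at about 20 s of the 70 s allowed: the contact plate is on the test base with both pins in its holes. By touch it lies flush, with the tab latched over its edge; the last wrist image agrees. The hand-in gave no verdict.

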